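# Stack the brass type tray at the foil press

### The job

Put the bench in order for the next stamping job: take the red tray of brass type by its wooden bar and stack it on the low red bottom tray, so that its four corner pins drop fully into the four sockets and it sits level (either way round will do). Lower it into place rather than dropping it, let go, and leave the blue tray of steel type where it stands.

Things in the scene. Friction and masses are not known exactly. Their poses are not given: they have to be found in the camera images.
- brass_tray: Red tray with rows of gold-coloured brass type, to be stacked. Loose, 0.3-0.65 kg, 150 mm (x) by 120 (y); walls up to 42, type to 45 mm height. Stands on four tapered pins, 18 mm long, at x = +-55, y = +-40 (24 mm across at the root, 6 at the tip). Raised wooden bar along x over the middle, its top at 95 mm. Origin: centre of the plane of the pin tips; z up.
- brass_bar (a point): Centre of the brass tray's wooden carrying bar, 83 mm above the tray's origin; axes as the tray's. The bar is 90 mm long along x, 16 mm thick in y and 24 mm high, on two thin posts at x = +-34, open beneath.
- base_tray: Low red bottom tray without handle, foil rolls inside; 150 (x) by 120 (y) by 50 mm high, loose, 1.3 kg. Corner sockets at x = +-55, y = +-40: square, 32 mm inside, 20 deep, rims at 50 mm height. Origin: centre of underside; z up. Seated, the upper tray's body rests on the rims, its origin 32 mm above this one, x axes parallel (either way round), 4 mm play.
- steel_tray: The tray to leave alone: same shape and size as the brass tray, but blue with silver-grey steel type. Loose. Origin: centre of the plane of its pin tips; x along its wooden bar (top at 95 mm), z up.
Not all that is in view belongs to the job. What is shaped like the brass_tray but purple is not meant.

How it is judged:
By the outcome, as a careful person would: the job done as asked, in the order asked, and still so for the second after the job is handed in, with the robot touching nothing.
It also fails if it takes over 46 s, if anything falls off the work surface, if the arm or the gripper's body presses on something with over 40 N, if the wrist force passes 120 N, or if a joint passes its speed limit or range.

### The arm

A 6-joint arm with a two-finger parallel gripper is mounted at the origin on the work surface. World frame = base frame: x ahead of the robot, y to its left, z up, the work surface at z = 0. Lengths are in m, angles in rad, forces in N, time in s.
With the tool pointing down it reaches from about 0.375 to 0.9 m from the base axis. Payload 3.1 kg.
Tool frame: the origin (TCP) lies on the centre line of the jaws, within the pads' length; the fingertips stand 8 mm ahead of it and the grasp point (between the pads) lies 11 mm behind it; z points along the fingers, y is the line along which they close (so a half turn about z gives the same grasp; the last joint's range is limited). The gripper opens to 85 mm and grips with 20 to 120 N. Pads are 22 mm wide; open, the fingers measure 114 mm over their backs; the gripper's body (76 mm by 85 mm) begins 54 mm behind the grasp point. The pads swing forward as they close: fully open they stand 13 mm farther back than shut.
Start: joints at [1.038, 0.527, 1.433, -0, 1.181, -0.178], TCP at [0.216, 0.586, 0.239] pointing down, gripper open.
Joint ranges: [-3.08, 3.08], [-0.75, 2.2], [0.22, 2.44], [-1.43, 4.57], [0, 2.65], [-2.85, 2.85]. Speed limits (rad/s): [2.79, 2.79, 3.14, 3.14, 3.14, 3.14].

### API

Orientations are given as a unit quaternion [x, y, z, w].
In Python, from station import * gives the robot as it stands.
- The arm moves only by the tool play_rows, never from a script. Its argument "rows" is a list of rows, each a list of 3 entries, a list of its own where there are three numbers: the turn, a rotation vector about the tool's x, y, z in degrees, then the shift along the tool's x, y, z in mm, then the closure, from 0 (fully open) to 1 (shut). In form: [[[ax, ay, az], [dx, dy, dz], jaw], ...]. A call has 1 to 12 rows; each row shifts and turns the commanded pose from where the row before left it, along the tool's axes as they then stand; what a row does not reach is not made up. A row lasts 1/12 s, in which the tool goes at most 41.7 mm and 7.16 degrees, less where a joint would pass 70% of its speed; a pose out of reach is approached as far as the arm can. A call with a gripper value outside its range is refused whole. The fingers move at their own pace and stop on an object; "grip_force" is the grip in N (left out, the last holds). Time passes only in rows, so rows that do not move let the fingers close. It gives the time, the measured TCP pose, the force, the opening and the grip force at its end, in the units of the state.
- sense(): the state, without advancing time (a new reading comes with each control period).
- snapshot(name): name is "scene" or "top"; returns (picture, depth): 384x512x3 uint8, red, green, blue; 384x512 float32, m along the optical axis (not along the pixel's ray), 0 where there is no reading.
- get_calibration(name): a dict with "vfov" (degrees; the focal length in pixels is half the picture's height over the tangent of half this angle, whatever the lens; pixels are square), "cx", "cy" (the principal point, pixels), "k1" (the pictures are not rectified: a ray, as slopes to the right and down, at radius r is drawn at 1 + k1 r^2 times it, then the intrinsics apply), "xyz" and "attitude" of the camera in the world. Camera axes: x right, y down, z forward; pixel columns grow to the right and rows downward; lengths in m; the calibration is good to about 2 mm. A picture is of the moment at which its call begins. get_calibration takes no time and is no camera call.
- sign_off(): hands the job in; it is judged then, once.
The state is a dict: "t": time; "q": joint angles; "qd": joint speeds; "tau": joint torques, N m; "tcp_pos": TCP position; "tool_rot": TCP orientation; "force": force on the tool from outside, world axes, zero at the start; "ft_torque": the same for the moment, N m; "finger_gap": opening from 0.0 (shut) to 1.0 (fully open); "gripper_force": force on a finger pad.
Only numpy, scipy, OpenCV 4.12 (cv2) and the standard library are available. Lean on these libraries where they do the work, as an engineer would, in place of code of your own. Each camera call takes 0.05 s, during which the arm holds its last target. There are 200 camera calls.

## Working session

There is one attempt and no reset: what is moved stays moved. The work goes in short steps, Python scripts to look and compute and a tool call to move; the robot and the scene stay as the last step left them, time stands still between calls to the robot, and variables do not carry over. Pictures are saved under pics/ and viewed, at most 10 in all, crops included, and the job is handed in when it is done.

Besides the shell and the picture viewer there is one more tool, called as name(argument=value, ...) on one line, values as JSON. play_rows: Moves the arm, as the interface text tells. Its arguments: {"type":"object","properties":{"rows":{"type":"array","items":{"type":"array"}},"grip_force":{"type":"number"}},"required":["rows"]}

```bash
mkdir -p pics; cat > h.py <<'E'
from station import *
import numpy as np, cv2
from scipy.spatial.transform import Rotation as R
def cloud(name):
    im,d=snapshot(name); c=get_calibration(name)
    f=192/np.tan(np.radians(c["vfov"])/2)
    v,u=np.mgrid[0:384,0:512].astype(float)
    K=np.array([[f,0,c["cx"]],[0,f,c["cy"]],[0,0,1]])
    p=cv2.undistortPoints(np.stack([u,v],-1).reshape(-1,1,2),K,np.array([c["k1"],0,0,0.])).reshape(384,512,2)
    P=np.dstack([p,np.ones((384,512))])*d[...,None]
    a=np.array(c["attitude"]); r=R.from_quat(a) if a.size==4 else R.from_matrix(a) if a.size==9 else None
    return im,d,P@r.as_matrix().T+np.array(c["xyz"])
E
python3 - <<'E'
from h import *
for n in("scene","top"):
    print(get_calibration(n))
    im,d,P=cloud(n); np.savez(n,im=im,d=d,P=P)
    cv2.imwrite(f"pics/{n}0.png",im[...,::-1])
print(sense())
E
```

```text
{'vfov': 43.70359287606167, 'cx': 256.4359904708633, 'cy': 189.62761662931894, 'k1': -0.1588784914763091, 'xyz': array([1.17608851, 0.68664771, 0.82057234]), 'attitude': array([ 0.35157485,  0.82052921, -0.41159842, -0.18361287])}
{'vfov': 48.2927373800109, 'cx': 256.5787610098598, 'cy': 196.53758093815293, 'k1': -0.09136386823597063, 'xyz': array([ 0.32273568, -0.00373493,  1.01718556]), 'attitude': array([ 0.70561729, -0.70541982,  0.05128029, -0.04309806])}
{'t': 0.1, 'q': array([ 1.03851131e+00,  5.28415876e-01,  1.43380000e+00, -1.65674854e-05,
        1.18144500e+00, -1.78484548e-01]), 'qd': array([-5.81883463e-04,  1.16674146e-05, -1.18560479e-03,  2.16598183e-04,
       -5.41529433e-04, -3.81239317e-04]), 'tau': array([-5.02940493e-04, -4.43306565e+01, -1.78585267e+01, -2.38350549e-04,
        3.87668086e-03,  5.88612934e-06]), 'tcp_pos': array([0.21617002, 0.58572675, 0.23839705]), 'tool_rot': array([ 1.75975834e-01,  9.84393944e-01, -9.72156125e-04, -3.52637713e-04]), 'force': array([-0.23999772, -0.15352157, -0.9947772 ]), 'ft_torque': array([ 0.02178503,  0.0252715 , -0.03621085]), 'gripper_force': 0.0, 'finger_gap': 0.9977261068867326}
```

View pics/top0.png

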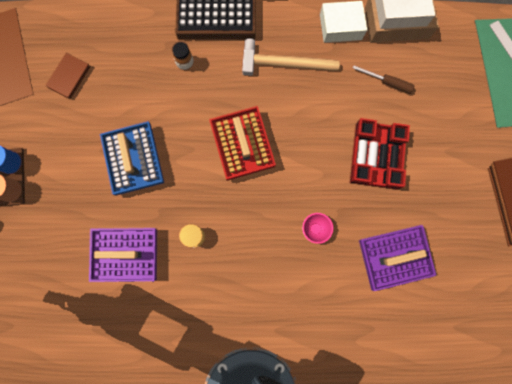

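View pics/scene0.png

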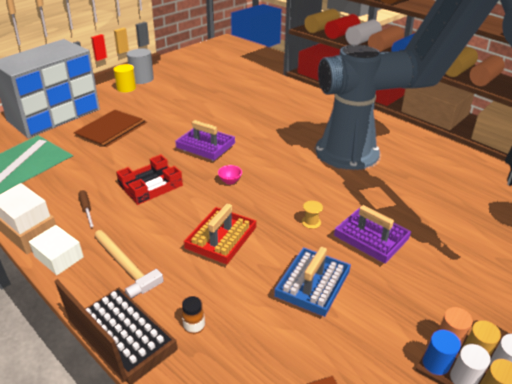

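Top view: the brass tray (red, gold type) is at (243,143) and the base tray at (381,153). Candidates that could be mistaken for it are the blue steel tray (132,158), the purple trays (124,255) and (398,258), and the base tray itself, which is red but has no handle. I choose (243,143). Next I'll measure it and check with a crop.

```bash
cat >> h.py <<'E'
def rect(Q):
    (c,s,a)=cv2.minAreaRect((Q[:,:2]*1000).astype(np.float32)); return np.round(c,1),np.round(s,1),round(a,1)
def red(im):
    h=cv2.cvtColor(im,cv2.COLOR_RGB2HSV); return ((h[...,0]<5)|(h[...,0]>174))&(h[...,1]>180)&(h[...,2]>70)
def report(views,bc,kc,zb=(.086,.105),zt=(.03,.055)):
    for im,P in views:
        r=red(im); z=P[...,2]
        near=lambda c,t:np.hypot(P[...,0]-c[0],P[...,1]-c[1])<t
        m=near(bc,.1)&(z>zb[0])&(z<zb[1]); print("bar",m.sum(),rect(P[m]),np.median(z[m]))
        m=near(bc,.11)&r; print("brass red",m.sum(),rect(P[m]),np.percentile(z[m],[5,50,95]))
        m=near(kc,.11)&r&(z>zt[0])&(z<zt[1]); print("base",m.sum(),rect(P[m]),np.percentile(z[m],[50,95]))
E
python3 - <<'E'
from h import *
v=[]
for n in("top","scene"):
    a=np.load(n+".npz"); v.append((a["im"],a["P"]))
P=v[0][1]; bc=P[143,243,:2]; kc=P[153,381,:2]
for n,p in dict(brass=(143,243),base=(153,381),blue=(158,132),pur1=(255,124),pur2=(258,398),cup=(228,318),ham=(63,300),reel=(236,190)).items(): print(n,P[p].round(3))
report(v,bc,kc)
im=v[0][0][90:210,190:430]
cv2.imwrite("pics/crop.png",cv2.resize(im,None,fx=3,fy=3,interpolation=2)[...,::-1])
E
```

```text
brass [0.566 0.016 0.095]
base [ 0.563 -0.316  0.019]
blue [0.549 0.282 0.023]
pur1 [0.32  0.27  0.095]
pur2 [ 0.313 -0.321  0.093]
cup [ 0.384 -0.161  0.003]
ham [ 0.79  -0.123  0.022]
reel [0.363 0.134 0.054]
bar 288 (array([584.2,  20.2]), array([90.3, 16. ]), 16.3) 0.09389773835808879
brass red 1456 (array([584.1,  16.7]), array([149.7, 124.3]), 16.3) [0.01880925 0.02268506 0.04255165]
base 857 (array([ 559.6, -308.3]), array([121.7, 150.6]), 82.4) [0.04646682 0.05179308]
bar 212 (array([586. ,  22.6]), array([92.3, 18.8]), 15.6) 0.09378184737989975
brass red 893 (array([586.3,  22. ]), array([155.2, 123.8]), 15.6) [0.02009104 0.03315555 0.04286536]
base 756 (array([ 562.8, -305.5]), array([127.2, 151.9]), 81.3) [0.04210376 0.05083761]
```

View pics/crop.png

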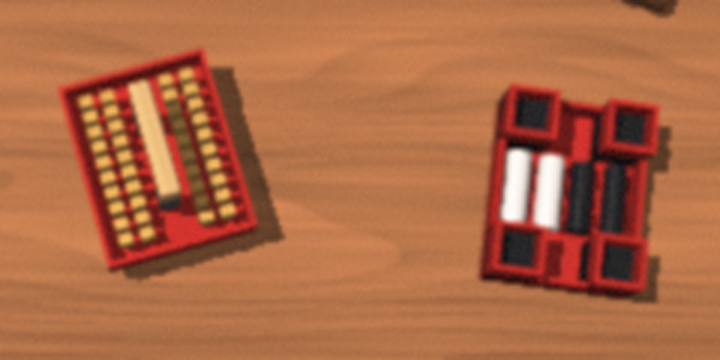

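The crop confirms the choice: red tray with gold type on the left (crop pixel 155,145) and the open socketed base on the right (570,190). The bar is at (585,21) mm with its axis at 16°. The base is at (561,-307) mm with its axis at -8°. Moving over the bar now.

play_rows(rows=[[[0,0,0],[-30,-22,0],0],[[0,0,0],[-30,-22,0],0],[[0,0,0],[-30,-22,0],0],[[0,0,0],[-30,-22,0],0],[[0,0,0],[-30,-22,0],0],[[0,0,0],[-30,-22,0],0],[[0,0,0],[-30,-22,0],0],[[0,0,0],[-30,-22,0],0],[[0,0,0],[-30,-22,0],0],[[0,0,0],[-30,-22,0],0],[[0,0,0],[-30,-22,0],0],[[0,0,0],[-30,-22,0],0]])

```text
t: 1.1
tcp_pos: [0.4632, 0.2122, 0.2391]
tool_rot: [0.176, 0.984, -0.0, -0.0]
force: [0.2, 0.2, -0.3]
finger_gap: 1.002
gripper_force: 0.0
```

play_rows(rows=[[[0,0,0],[-30,-22,0],0],[[0,0,0],[-30,-22,0],0],[[0,0,0],[-30,-22,0],0],[[0,0,0],[-30,-22,0],0],[[0,0,0],[-30,-22,0],0],[[0,0,-6],[-30,-22,0],0],[[0,0,-6],[0,0,0],0],[[0,0,-6],[0,0,0],0],[[0,0,-6],[0,0,0],0],[[0,0,-6],[0,0,0],0],[[0,0,-6],[0,0,0],0],[[0,0,0],[0,0,0],0]])

```text
t: 2.1
tcp_pos: [0.5855, 0.0277, 0.2388]
tool_rot: [-0.138, 0.99, 0.0, -0.001]
force: [0.1, 0.6, 0.2]
finger_gap: 0.999
gripper_force: 0.0
```

```bash
cat >> h.py <<'E'
def togo(target,yaw_y):
    s=sense(); r=R.from_quat(s["tool_rot"]); d=r.inv().apply(np.array(target)-s["tcp_pos"])*1000
    y=r.as_matrix()[:,1]; a=np.degrees(np.arctan2(y[1],y[0]))
    print("t",s["t"],"tcp",(s["tcp_pos"]*1000).round(1),"ydir",a.round(2),"tilt",r.as_matrix()[:2,2].round(4),"shift",d.round(1),"turn z",-((yaw_y-a+90)%180-90).round(2),"F",s["force"].round(1),"gap",s["finger_gap"].round(3),s["gripper_force"],"q6",s["q"][5].round(2))
E
python3 - <<'E'
from h import *
togo([.585,.0214,.072],106)
E
```

```text
Traceback (most recent call last):
  File "h.py", line 27, in togo
    print("t",s["t"],"tcp",(s["tcp_pos"]*1000).round(1),"ydir",a.round(2),"tilt",r.as_matrix()[:2,2].round(4),"shift",d.round(1),"turn z",-((yaw_y-a+90)%180-90).round(2),"F",s["force"].round(1),"gap",s["finger_gap"].round(3),s["gripper_force"],"q6",s["q"][5].round(2))
                                                                                                                                                                                                        ^^^^^^^^^^^^^^^^^^^^^
AttributeError: 'float' object has no attribute 'round'
```

```bash
sed -i 's/s\["finger_gap"\].round(3)/round(s["finger_gap"],3)/;s/-((yaw_y-a+90)%180-90).round(2)/round(-((yaw_y-a+90)%180-90),2)/' h.py
python3 - <<'E'
from h import *
togo([.585,.0214,.072],106)
E
```

```text
t 2.1 tcp [585.5  27.7 238.8] ydir 105.82 tilt [-0.0012  0.0002] shift [  2.   -6.  166.8] turn z -0.18 F [0.1 0.6 0.2] gap 0.999 0.0 q6 -1.99
```

play_rows(rows=[[[0,0,0],[2,-6,10],0],[[0,0,0],[0,0,20],0],[[0,0,0],[0,0,20],0],[[0,0,0],[0,0,20],0],[[0,0,0],[0,0,20],0],[[0,0,0],[0,0,20],0],[[0,0,0],[0,0,16],0],[[0,0,0],[0,0,12],0],[[0,0,0],[0,0,12],0],[[0,0,0],[0,0,8],0],[[0,0,0],[0,0,8],0],[[0,0,0],[0,0,0],0]])

```text
t: 3.1
tcp_pos: [0.5848, 0.0214, 0.0719]
tool_rot: [-0.137, 0.991, 0.0, -0.001]
force: [-0.2, -0.5, -0.5]
finger_gap: 1.0
gripper_force: 0.0
```

play_rows(rows=[[[0,0,0],[0,0,0],0.5],[[0,0,0],[0,0,0],0.6],[[0,0,0],[0,0,0],0.7],[[0,0,0],[0,0,0],0.8],[[0,0,0],[0,0,0],0.9],[[0,0,0],[0,0,0],1],[[0,0,0],[0,0,0],1],[[0,0,0],[0,0,0],1],[[0,0,0],[0,0,0],1],[[0,0,0],[0,0,0],1]], grip_force=70)

```text
t: 3.93
tcp_pos: [0.5858, 0.0215, 0.0739]
tool_rot: [-0.137, 0.991, -0.0, 0.0]
force: [-0.2, 0.5, 4.7]
finger_gap: 0.169
gripper_force: 68.6
```

play_rows(rows=[[[0,0,0],[0,0,-4],1],[[0,0,0],[0,0,-8],1],[[0,0,0],[0,0,-12],1],[[0,0,0],[0,0,-16],1],[[0,0,0],[0,0,-20],1],[[0,0,0],[0,0,-20],1],[[0,0,0],[0,0,-20],1],[[0,0,0],[0,0,-20],1],[[0,0,0],[0,0,-10],1],[[0,0,0],[0,0,0],1],[[0,0,0],[0,0,0],1]])

```text
t: 4.85
tcp_pos: [0.5854, 0.0214, 0.2036]
tool_rot: [-0.137, 0.991, -0.0, 0.0]
force: [-0.7, 0.8, -4.1]
finger_gap: 0.175
gripper_force: 68.3
```

```bash
python3 - <<'E'
from h import *
togo([.561,-.307,.2],82)
out=[]
for n in("top","scene"):
    im,d,P=cloud(n); out.append(im); 
    cv2.imwrite(f"pics/{n}1.png",im[...,::-1])
    r=red(im); z=P[...,2]
    m=(np.hypot(P[...,0]-.585,P[...,1]-.021)<.12)&r&(z>.08); print(n,m.sum(),rect(P[m]),np.percentile(z[m],[5,50,95]))
    k=(np.hypot(P[...,0]-.561,P[...,1]+.307)<.11)&r&(z>.04)&(z<.06); A=P[k]; print("base",rect(A),A[:,:2].mean(0).round(4))
    q=P[m&(z>np.percentile(z[m],60))]; c=np.linalg.lstsq(np.c_[q[:,:2]-[.585,.021],np.ones(len(q))],q[:,2],rcond=None)[0]; print("plane",c.round(3))
E
```

```text
t 4.85 tcp [585.4  21.4 203.6] ydir 105.72 tilt [ 0.0007 -0.0002] shift [ 112.5 -309.5    3.7] turn z 23.72 F [-0.7  0.8 -4.1] gap 0.175 68.33402037620544 q6 -2.0
top 285 (array([550.3, -41. ]), array([44.9, 95.3]), 71.3) [0.14917526 0.15882527 0.17268641]
base (array([ 559.2, -308.4]), array([121.9, 149.3]), 82.2) [ 0.5585 -0.3109]
plane [-0.004 -0.02   0.169]
scene 1004 (array([586.3,  21.6]), array([153.1, 124.5]), 16.1) [0.14874528 0.16122577 0.17121296]
base (array([ 561.8, -306.4]), array([125.5, 152.8]), 82.6) [ 0.5657 -0.2998]
plane [-0.005 -0.002  0.169]
```

View pics/scene1.png

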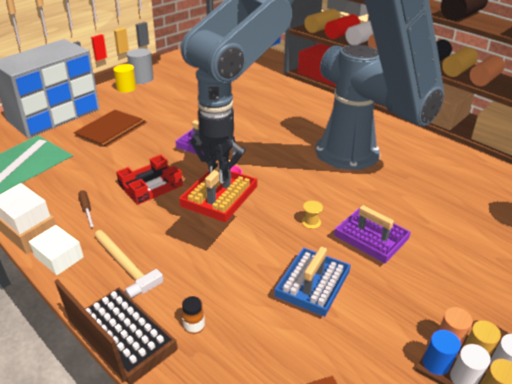

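The tray is lifted level in the gripper: scene pixel (218,193), clear of the table. Carrying it over the base.

play_rows(rows=[[[0,0,0],[4,-10,0],1],[[0,0,0],[8,-20,0],1],[[0,0,0],[11,-30,0],1],[[0,0,0],[12,-34,0],1],[[0,0,0],[12,-34,0],1],[[0,0,0],[12,-34,0],1],[[0,0,0],[12,-34,0],1],[[0,0,0],[12,-34,0],1],[[0,0,0],[12,-32,0],1],[[0,0,0],[9,-25,0],1],[[0,0,0],[6,-15,0],1],[[0,0,0],[3,-8,0],1]])

```text
t: 5.95
tcp_pos: [0.5597, -0.3104, 0.202]
tool_rot: [-0.135, 0.991, 0.0, -0.001]
force: [0.5, 0.7, -4.0]
finger_gap: 0.176
gripper_force: 68.5
```

play_rows(rows=[[[0,0,2],[0,0,0],1],[[0,0,4],[0,0,0],1],[[0,0,5],[0,0,0],1],[[0,0,5],[0,0,0],1],[[0,0,4],[0,0,0],1],[[0,0,2.5],[0,0,0],1],[[0,0,1],[0,0,0],1],[[0,0,0],[0,0,10],1],[[0,0,0],[0,0,10],1],[[0,0,0],[0,0,10],1],[[0,0,0],[0,0,0],1],[[0,0,0],[0,0,0],1]])

```text
t: 6.95
tcp_pos: [0.56, -0.3069, 0.1716]
tool_rot: [0.068, 0.998, 0.001, -0.001]
force: [-0.5, -0.2, -3.0]
finger_gap: 0.177
gripper_force: 68.3
```

```bash
python3 - <<'E'
from h import *
togo([.5608,-.3072,.106],82.2)
im,d,P=cloud("scene"); cv2.imwrite("pics/scene2.png",cv2.resize(im[90:230,60:260],None,fx=4,fy=4)[...,::-1])
r=red(im); z=P[...,2]; n=np.hypot(P[...,0]-.561,P[...,1]+.307)<.12
m=n&r&(z>.105); print("brass",m.sum(),rect(P[m]),np.percentile(z[m],[5,50,95]))
m=m&(z>np.percentile(z[m],95)-.004); q=P[m]; print("plane",np.linalg.lstsq(np.c_[q[:,:2]-[.561,-.307],np.ones(len(q))],q[:,2],rcond=None)[0].round(3))
m=n&r&(z<.058); print("base",m.sum(),rect(P[m]))
E
```

```text
t 6.95 tcp [ 560.  -306.9  171.6] ydir 82.25 tilt [-0.0028  0.0023] shift [-1.1 -0.3 65.5] turn z 0.05 F [-0.5 -0.2 -3. ] gap 0.177 68.34340453147888 q6 -2.11
brass 603 (array([ 560.5, -304.7]), array([126.2, 152.3]), 82.3) [0.11754877 0.12969004 0.13945156]
plane [-0.003  0.001  0.138]
base 1218 (array([ 559.9, -326.6]), array([171.6, 150.9]), 81.2)
```

View pics/scene2.png

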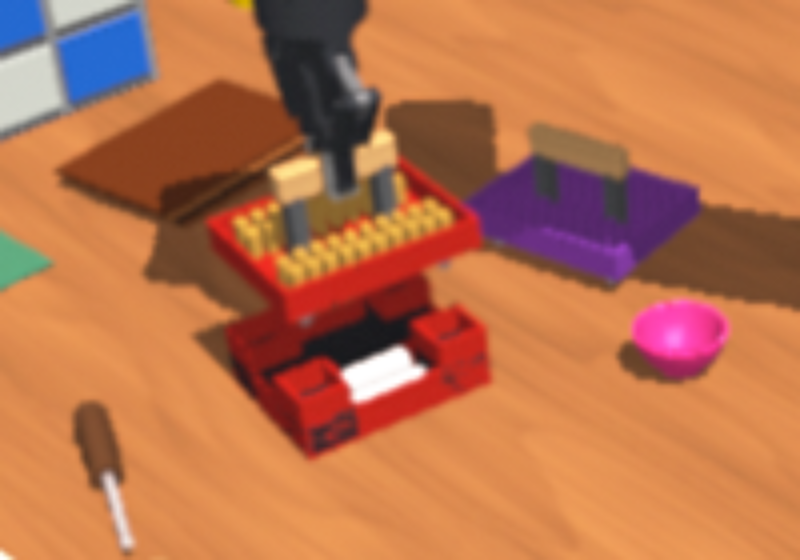

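The tray hangs level right above the base: crop pixel (345,235) over (360,385). A small correction, then lower.

play_rows(rows=[[[0,0,0],[-1.3,-1,4],1],[[0,0,0],[0,0,8],1],[[0,0,0],[0,0,8],1],[[0,0,0],[0,0,8],1],[[0,0,0],[0,0,6],1],[[0,0,0],[0,0,5],1],[[0,0,0],[0,0,4],1],[[0,0,0],[0,0,4],1],[[0,0,0],[0,0,3],1],[[0,0,0],[0,0,2],1],[[0,0,0],[0,0,0],1]])

```text
t: 7.92
tcp_pos: [0.5618, -0.3087, 0.1209]
tool_rot: [0.068, 0.998, 0.0, -0.0]
force: [-0.1, 0.1, -2.8]
finger_gap: 0.176
gripper_force: 68.6
```

play_rows(rows=[[[0,0,0],[0,0,2],1],[[0,0,0],[0,0,2],1],[[0,0,0],[0,0,2],1],[[0,0,0],[0,0,2],1],[[0,0,0],[0,0,0],1],[[0,0,0],[0,0,0],1]])

```text
t: 8.42
tcp_pos: [0.5619, -0.3087, 0.1131]
tool_rot: [0.068, 0.998, 0.0, -0.0]
force: [0.8, -0.7, -3.4]
finger_gap: 0.175
gripper_force: 68.6
```

```bash
python3 - <<'E'
from h import *
togo([.561,-.308,.107],82.2)
E
```

```text
t 8.4167 tcp [ 561.9 -308.7  113.1] ydir 82.23 tilt [-0.0003  0.0002] shift [1.  0.6 6.1] turn z 0.03 F [ 0.8 -0.7 -3.4] gap 0.175 68.55405807495117 q6 -2.11
```

play_rows(rows=[[[0,0,0],[0,0,1.5],1],[[0,0,0],[0,0,1.5],1],[[0,0,0],[0,0,1],1],[[0,0,0],[0,0,1],1],[[0,0,0],[0,0,0],1],[[0,0,0],[0,0,0],1]])

```text
t: 8.92
tcp_pos: [0.5619, -0.3088, 0.1082]
tool_rot: [0.068, 0.998, 0.0, -0.0]
force: [0.7, -0.1, -2.9]
finger_gap: 0.169
gripper_force: 68.6
```

play_rows(rows=[[[0,0,0],[0,0,1],1],[[0,0,0],[0,0,0],1],[[0,0,0],[0,0,0],1]])

```text
t: 9.17
tcp_pos: [0.5619, -0.3088, 0.1073]
tool_rot: [0.068, 0.998, 0.0, -0.0]
force: [-0.4, 0.7, -3.7]
finger_gap: 0.175
gripper_force: 68.6
```

play_rows(rows=[[[0,0,0],[0,0,1],1],[[0,0,0],[0,0,0],1],[[0,0,0],[0,0,0],1]])

```text
t: 9.42
tcp_pos: [0.5619, -0.3087, 0.1062]
tool_rot: [0.068, 0.998, 0.0, -0.0]
force: [-1.4, 0.1, -3.0]
finger_gap: 0.177
gripper_force: 68.6
```

play_rows(rows=[[[0,0,0],[0,0,0.5],1],[[0,0,0],[0,0,0],1],[[0,0,0],[0,0,0],1]])

```text
t: 9.67
tcp_pos: [0.562, -0.3088, 0.106]
tool_rot: [0.068, 0.998, -0.0, 0.0]
force: [-0.3, 1.6, -2.4]
finger_gap: 0.172
gripper_force: 68.8
```

play_rows(rows=[[[0,0,0],[0,0,0.7],1],[[0,0,0],[0,0,0],1],[[0,0,0],[0,0,0],1]])

```text
t: 9.92
tcp_pos: [0.562, -0.3088, 0.106]
tool_rot: [0.068, 0.998, -0.0, 0.0]
force: [-2.3, 1.7, 4.8]
finger_gap: 0.177
gripper_force: 69.7
```

play_rows(rows=[[[0,0,0],[0,0,0.5],1],[[0,0,0],[0,0,0],1],[[0,0,0],[0,0,0],1]])

```text
t: 10.17
tcp_pos: [0.562, -0.3088, 0.106]
tool_rot: [0.068, 0.998, -0.0, 0.0]
force: [-2.9, 2.5, 7.0]
finger_gap: 0.175
gripper_force: 70.2
```

Contact comes at TCP 106 mm, the height expected for a seated tray. Now let go and retreat straight up.

play_rows(rows=[[[0,0,0],[0,0,-1],1],[[0,0,0],[0,0,0],0.8],[[0,0,0],[0,0,0],0.6],[[0,0,0],[0,0,0],0.4],[[0,0,0],[0,0,0],0.2],[[0,0,0],[0,0,0],0.1],[[0,0,0],[0,0,0],0.1],[[0,0,0],[0,0,0],0.1]])

```text
t: 10.83
tcp_pos: [0.562, -0.3088, 0.1055]
tool_rot: [0.068, 0.998, -0.0, 0.0]
force: [-0.2, -0.3, -0.6]
finger_gap: 0.9
gripper_force: 0.0
```

play_rows(rows=[[[0,0,0],[0,0,-5],0.1],[[0,0,0],[0,0,-10],0.1],[[0,0,0],[0,0,-15],0.1],[[0,0,0],[0,0,-20],0.1],[[0,0,0],[0,0,-20],0.1],[[0,0,0],[0,0,-20],0.1],[[0,0,0],[0,0,-20],0.1],[[0,0,0],[0,0,-20],0.1],[[0,0,0],[0,0,-15],0.1],[[0,0,0],[0,0,-5],0.1],[[0,0,0],[0,0,0],0.1]])

```text
t: 11.75
tcp_pos: [0.5628, -0.3094, 0.2582]
tool_rot: [0.068, 0.998, -0.001, 0.002]
force: [-0.2, 0.5, -0.0]
finger_gap: 0.9
gripper_force: 0.0
```

```bash
python3 - <<'E'
from h import *
togo([.561,-.308,.25],82.2)
im,d,P=cloud("scene"); cv2.imwrite("pics/scene3.png",cv2.resize(im[90:330,60:360],None,fx=2.5,fy=2.5)[...,::-1])
r=red(im); z=P[...,2]; n=np.hypot(P[...,0]-.561,P[...,1]+.307)<.12
m=n&r&(z>.068)&(z<.08); q=P[m]; print("brass rim",m.sum(),rect(q),np.median(q[:,2]),"plane",np.linalg.lstsq(np.c_[q[:,:2]-[.561,-.307],np.ones(len(q))],q[:,2],rcond=None)[0].round(3))
m=n&(z>.11)&(z<.14); q=P[m]; print("bar",m.sum(),rect(q),np.percentile(q[:,2],[5,50,95]))
E
```

```text
t 11.75 tcp [ 562.8 -309.4  258.2] ydir 82.23 tilt [ 0.0038 -0.003 ] shift [2.  1.1 8.2] turn z 0.03 F [-0.2  0.5 -0. ] gap 0.9 0.0 q6 -2.11
brass rim 184 (array([ 563.6, -305.5]), array([123. , 150.2]), 80.9) 0.07210410182763677 plane [-0.001 -0.009  0.072]
bar 229 (array([ 562.8, -306.1]), array([20.5, 93.6]), 83.3) [0.11146949 0.12224579 0.12685262]
```

View pics/scene3.png

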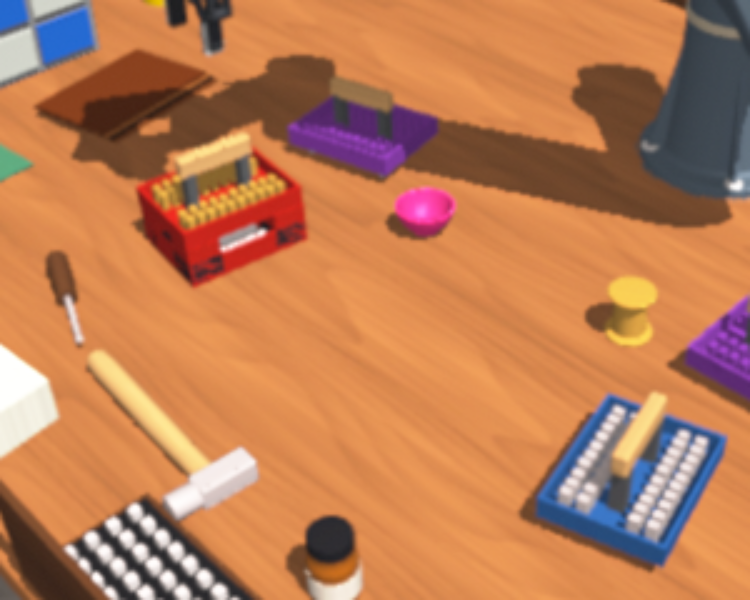

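The brass tray sits flush and level on the base (crop pixel 222,215) with its rim at about 73 mm and bar top at about 127 mm, both as expected when seated. The blue tray (630,480) is untouched and the gripper is clear.

```bash
python3 -c "
from station import *
print(sign_off())"
```

```text
the job is handed in; nothing more can be done
None
```

The brass tray was lowered onto the red bottom tray, where it sits seated and level by camera measurement. It was let go with the gripper clear, the blue tray was left where it stood, and the job was handed in at about 12 s on the robot's clock.

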